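# Set a load box's step switch by counting clicks from its stop

### The job

On the instrument box that has the bar-shaped selector knob, turn the knob anticlockwise all the way to its end stop, then clockwise exactly four clicks, and let go of it. Then push that box's set button fully in so that it takes the setting, and let it spring back. Leave the other box's round dial and the loose things on the bench alone.

Things in the scene. Friction and masses are not known exactly. Their poses are not given: they have to be found in the camera images.
- selector_grip (a point): Centre of the bar of the black bar-shaped selector knob, on its turning axis, on a panel sloped 30 degrees (facing the robot and up). Bar 48 mm long, 14 thick; round skirt of 52 mm diameter under it. This point is 16 mm under the bar's top, 16 over the skirt, 24 over the panel. Turns with the knob: x along the bar to its pointer end (white line), y across it, z out along the axis.
- selector (a joint): Turning angle of the selector in rad, growing clockwise seen facing the panel. 0 is the first click position, just beside the anticlockwise end stop (-0.06); ten positions 0.524 (30 degrees) apart up to 4.71. A spring detent pulls it into the nearest one when let go; passing a click takes about 0.2 N m, the stops are firm.
- set_button_top (a point): Centre of the top face of the round black set button (24 mm diameter, standing 10 mm out of a steel collar of 40 mm diameter) on the selector's panel, 103 mm to the right of the knob seen from the robot, 22 mm above the panel. z points outward, square to the panel; the button is pushed along -z.
- set_button (a joint): Travel of the set button in m: 0 out, 0.006 fully in; a spring returns it, about 5 N holds it fully in.
- dial_mark (a point): End of the white line on the round dial (42 mm diameter, 28 mm high) of the other, like grey box, 20 mm off the dial's axis. To be left as it is.
- load_box: Grey sloped instrument box with the bar knob and the set button: 200 x 200 mm, 45 mm high in front, 132 at the back, fixed to the bench. Origin at the centre of its underside; its front faces its own -x, z up. The slope begins at the top of the front and runs back 150 mm (level).
- supply_box: The other grey box, same case and same frame, with the round dial and two low terminal posts on its panel; fixed to the bench.
- meter: Yellow hand-held multimeter lying loose, 180 x 85 x 40 mm, origin at the centre of its underside, x along it. Bystander.
- driver: Screwdriver lying loose, 200 mm long, 26 mm thick, origin at the middle of its length on the bench, x towards its tip. Bystander.
- jug: White bottle with a green cap standing loose, 100 mm diameter, 200 mm high, origin at the centre of its underside. Bystander.

How it is judged:
By the outcome, as a careful person would: the job done as asked, in the order asked, and still so for the second after the job is handed in, with the robot touching nothing.
It also fails if it takes over 72 s, if anything falls off the work surface, if the arm or the gripper's body presses on something with over 40 N, if the wrist force passes 120 N, or if a joint passes its speed limit or range.

### The arm

A 6-joint arm with a two-finger parallel gripper is mounted at the origin on the work surface. World frame = base frame: x ahead of the robot, y to its left, z up, the work surface at z = 0. Lengths are in mm, angles in rad, forces in N, time in s.
With the tool pointing down it reaches from about 300 to 775 mm from the base axis. Payload 14.6 kg.
Tool frame: the origin (TCP) lies at the centre of the arm's flange, where the gripper is bolted on; the fingertips stand 173 mm ahead of it and the grasp point (between the pads) lies 155 mm ahead of it; z points along the fingers, y is the direction in which the jaws open and shut (so a half turn about z gives the same grasp; the last joint's range is limited). The gripper opens to 85 mm and grips with 20 to 120 N. Pads are 22 mm wide; open, the fingers measure 114 mm over their backs; the gripper's body (76 mm by 85 mm) begins 54 mm behind the grasp point. The pads swing forward as they close: fully open they stand 13 mm farther back than shut.
Start: joints at [-1.254, 0.3, 1.521, -0, 1.321, -0.067], TCP at [205.938, -509.981, 404.681] pointing down, gripper open.
Joint ranges: [-3.03, 3.03], [-0.79, 2.21], [0.23, 2.52], [-1.04, 4.18], [0, 3.07], [-2.55, 2.55]. Speed limits (rad/s): [2.22, 2.22, 2.57, 3.14, 3.14, 3.14].

### API

Orientations are given as a unit quaternion [w, x, y, z].
In Python, from cell import robot gives the robot as it stands.
- The arm moves only by the shell command python3 -m pendant 'ROWS'. ROWS is JSON, a list of rows, each an object of numbers: "grip": the finger opening in m, from 0 to 0.0854; "tx", "ty", "tz": the shift along the world's x, y, z in m; "wx", "wy", "wz": the turn, a rotation vector about the world's x, y, z in rad. A call has 1 to 12 rows; each row is the pose to reach, as a shift and turn from the pose measured when the call began; what a row does not reach only later rows make up. A row lasts 1/10 s, in which the tool goes at most 50 mm and 8.59 degrees, less where a joint would pass 70% of its speed; a pose out of reach is approached as far as the arm can. A call with a gripper value outside its range is refused whole. The fingers move at their own pace and stop on an object; the grip force is fixed at half the most. Time passes only in rows, so rows that repeat a pose let the fingers close. It gives the time, the measured TCP pose, the force and the opening at its end, in the units of the state.
- robot.get_obs(): the state, without advancing time (a new reading comes with each control period).
- robot.camera(name): name is "scene" or "top"; returns the picture (384x512x3 uint8, red, green, blue); there is no depth.
- robot.camera_params(name): a dict with "K" (3x3 intrinsics, pixels), "k1" (the pictures are not rectified: a ray, as slopes to the right and down, at radius r is drawn at 1 + k1 r^2 times it, then the intrinsics apply), "R" (3x3) and "t" (3): a world point X has camera coordinates R X + t. Camera axes: x right, y down, z forward; pixel columns grow to the right and rows downward; lengths in mm; the calibration is good to about 2 mm. A picture is of the moment at which its call begins. camera_params takes no time and is no camera call.
- robot.finish_job(): hands the job in, once; it reports no verdict.
The state is a dict: "clock": time; "q": joint angles; "dq": joint speeds; "effort": joint torques, N m; "tcp_pos": TCP position; "eef_rot": TCP orientation; "force": force on the tool from outside, world axes, zero at the start; "torque": the same for the moment, N m; "gripper_width": finger opening in mm.
Only numpy, scipy, OpenCV 4.12 (cv2) and the standard library are available. Lean on these libraries where they do the work, as an engineer would, in place of code of your own. Each camera call takes 0.05 s, during which the arm holds its last target.

## Working session

There is one attempt and no reset: what is moved stays moved. The work goes in short steps, Python scripts to look and compute and a shell command to move; the robot and the scene stay as the last step left them, time stands still between calls to the robot, and variables do not carry over. Pictures are saved under pics/ and viewed, and the job is handed in when it is done.

```bash
mkdir -p pics
python3 - <<'E'
from cell import robot
import cv2
for n in("scene","top"):
    im=robot.camera(n); cv2.imwrite(f"pics/{n}0.png",im[:,:,::-1])
    p=robot.camera_params(n); print(n,p)
o=robot.get_obs(); print(o)
E
```

```text
scene {'K': array([[379.03141496,   0.        , 257.95519733],
       [  0.        , 379.03141496, 191.21348288],
       [  0.        ,   0.        ,   1.        ]]), 'k1': 0.018391732476960236, 'R': array([[ 0.80885094,  0.5880008 ,  0.00390082],
       [ 0.45775339, -0.62549161, -0.63184023],
       [-0.36908264,  0.51285017, -0.77508884]]), 't': array([-426.60741359, -165.03597168, 1398.70297547])}
top {'K': array([[425.76622146,   0.        , 245.7711491 ],
       [  0.        , 425.76622146, 193.81976228],
       [  0.        ,   0.        ,   1.        ]]), 'k1': -0.002808093793668283, 'R': array([[ 0.02575029, -0.99960471, -0.01128461],
       [-0.98689928, -0.02362126, -0.15959905],
       [ 0.1592694 ,  0.0152465 , -0.98711742]]), 't': array([  -9.24695535,  561.76567594, 1358.31902782])}
{'clock': 0.1, 'q': array([-1.25362285e+00,  3.00418413e-01,  1.52151420e+00, -2.61656700e-05,
        1.32072460e+00, -6.65844820e-02]), 'dq': array([-0.00066367, -0.00019513, -0.00138736,  0.00221117, -0.00024681,
       -0.0009121 ]), 'effort': array([ 1.99388931e-03, -5.44373310e+01, -3.62366760e+01, -1.82544335e-05,
        3.01914471e-03,  3.09371251e-05]), 'tcp_pos': array([ 205.91859557, -509.96595551,  404.17841817]), 'eef_rot': array([-5.26520431e-04,  9.81646882e-01,  1.90706885e-01, -7.90918130e-05]), 'force': array([-0.1635126 ,  0.22451584,  0.00781753]), 'torque': array([ 0.03766987, -0.00313752,  0.02119712]), 'gripper_width': 85.5804164268163}
```

View pics/scene0.png

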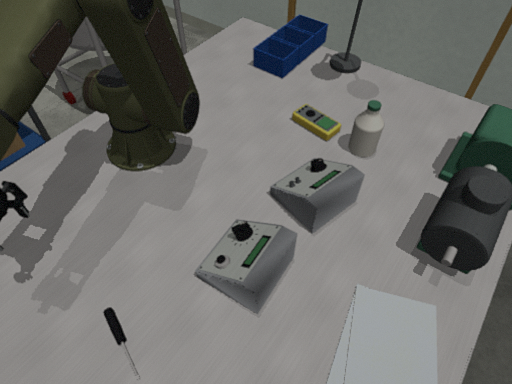

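View pics/top0.png

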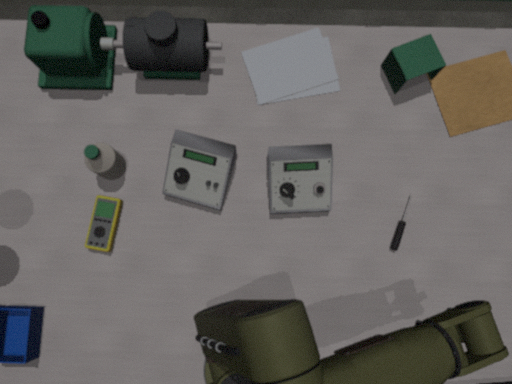

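The load box (bar knob and button) is at about (300,180) in the top view and (245,255) in the scene view. The supply box is at (200,170) in top. I'll zoom in next.

Run:
```python
import cv2
a=cv2.imread("pics/top0.png")[138:220,260:340]; b=cv2.imread("pics/scene0.png")[205:315,185:305]
cv2.imwrite("pics/z1.png",cv2.resize(a,None,fx=7,fy=7,interpolation=cv2.INTER_CUBIC))
cv2.imwrite("pics/z2.png",cv2.resize(b,None,fx=5,fy=5,interpolation=cv2.INTER_CUBIC))
```

```text
(no output)
```

View pics/z1.png

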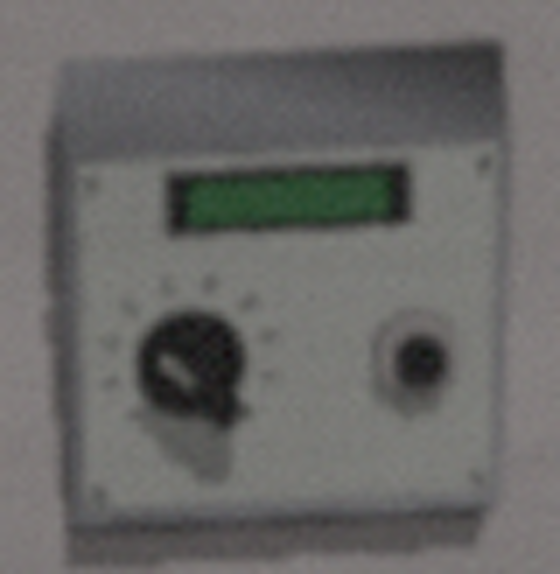

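View pics/z2.png

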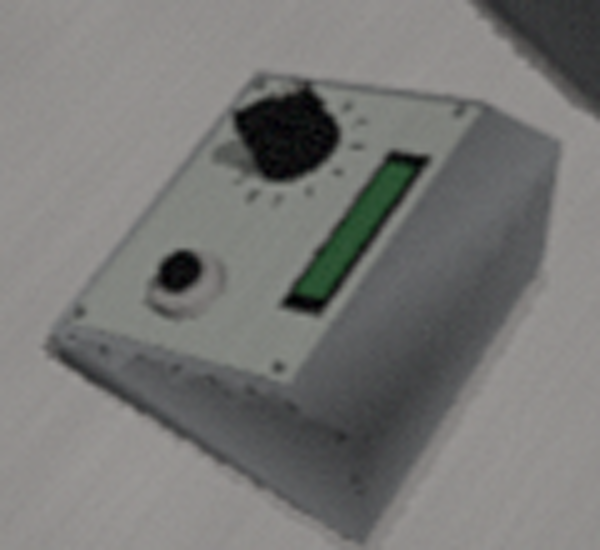

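```bash
cat > h.py <<'E'
import numpy as np, cv2
from cell import robot
from scipy.optimize import least_squares
P={n:robot.camera_params(n) for n in("scene","top")}
def proj(n,X):
    p=P[n];c=np.atleast_2d(X)@p["R"].T+p["t"];s=c[:,:2]/c[:,2:]
    s=s*(1+p["k1"]*(s**2).sum(1,keepdims=True));return s*[p["K"][0,0],p["K"][1,1]]+p["K"][:2,2]
def ray(n,uv):
    p=P[n];s0=(np.array(uv,float)-p["K"][:2,2])/[p["K"][0,0],p["K"][1,1]];s=s0.copy()
    for _ in range(10): s=s0/(1+p["k1"]*(s@s))
    return -p["R"].T@p["t"], p["R"].T@np.array([s[0],s[1],1])
def onplane(n,uv,q,nn):
    o,d=ray(n,uv);return o+d*((np.array(q)-o)@nn/(d@nn))
def tri(a,b):
    A=[];B=[]
    for n,uv in(("top",a),("scene",b)):
        o,d=ray(n,uv);d=d/np.linalg.norm(d);M=np.eye(3)-np.outer(d,d);A.append(M);B.append(M@o)
    A=np.vstack(A);B=np.hstack(B);x=np.linalg.lstsq(A,B,rcond=None)[0];return x,np.linalg.norm(A@x-B)
E
python3 - <<'E'
from h import *
z1=lambda u,v:((u+.5)/7-.5+260,(v+.5)/7-.5+138)
z2=lambda u,v:((u+.5)/5-.5+185,(v+.5)/5-.5+205)
# dark blobs
for n,roi in(("top",(260,138,340,220)),("scene",(185,205,305,315))):
    im=cv2.imread(f"pics/{n}0.png").astype(int);sub=im[roi[1]:roi[3],roi[0]:roi[2]]
    m=((sub.max(2)<60)).astype(np.uint8)
    k,l,st,c=cv2.connectedComponentsWithStats(m)
    for i in range(1,k):
        if st[i,4]>8: print(n,st[i],c[i]+roi[:2])
c=[("FL",z1(75,521),z2(258,72)),("FR",z1(488,511),z2(52,343)),("BL",z1(75,157),z2(483,103)),("BR",z1(503,140),z2(290,383)),
("dispL",z1(170,205),z2(408,163)),("dispR",z1(408,193),z2(303,301))]
for n,a,b in c: print(n,*[np.round(x,1) for x in tri(a,b)])
print("btn",tri(z1(421,360),z2(181,271)))
E
```

```text
top [65  7  6  4 12] [328.16666667 146.        ]
top [24 25  5  8 24] [285.41666667 166.04166667]
top [30 24 11  2 12] [295.41666667 162.91666667]
top [47 24 11  8 30] [314.5        164.33333333]
top [ 20  45  15  16 166] [287.26506024 190.06024096]
top [57 48  6  7 35] [319.57142857 189.22857143]
scene [ 97   0  23  20 239] [296.71129707 211.48535565]
scene [ 47  17  21  19 270] [242.07407407 231.38518519]
scene [ 57  30  29  33 105] [256.15238095 252.45714286]
scene [32 50  8  8 50] [220.5 258.7]
scene [12 70  9  7 11] [200.36363636 277.90909091]
FL [503.  -77.1  47.8] 0.4
FR [ 514.2 -274.6   25.3] 2.6
BL [654.9 -70.3 139.2] 0.2
BR [ 668.4 -259.6  137.2] 1.6
dispL [ 638.  -114.5  120.3] 0.9
dispR [ 644.8 -218.4  130.9] 1.6
btn (array([ 573.66169822, -229.33323598,  102.19616268]), np.float64(0.08932357611756384))
```

```bash
cat >> h.py <<'E'
z1=lambda u,v:((u+.5)/7-.5+260,(v+.5)/7-.5+138)
z2=lambda u,v:((u+.5)/5-.5+185,(v+.5)/5-.5+205)
E
python3 - <<'E'
from h import *
ez=np.array([0,0,1.])
pt={}
for n,a,b,h in[("FL",z1(75,521),z2(258,72),45),("FR",z1(488,511),z2(80,330),45),("BL",z1(75,157),z2(483,103),131.6),("BR",z1(503,140),z2(290,383),131.6)]:
    A=onplane("top",a,[0,0,h],ez);B=onplane("scene",b,[0,0,h],ez);pt[n]=(A+B)/2
    print(n,A.round(1),B.round(1))
for n,m in(("FL","FR"),("BL","BR"),("FL","BL"),("FR","BR")):
    d=pt[m]-pt[n];print(n,m,np.linalg.norm(d[:2]).round(1),np.degrees(np.arctan2(d[1],d[0])).round(2))
print(np.mean(list(pt.values()),0))
# fit
bx={"FL":(-100,100),"FR":(-100,-100),"BL":(50,100),"BR":(50,-100)}
def r(p):
    c,s=np.cos(p[2]),np.sin(p[2]);return np.hstack([[p[0]+c*x-s*y-pt[k][0],p[1]+s*x+c*y-pt[k][1]] for k,(x,y) in bx.items()])
f=least_squares(r,[600,-170,0]);print(f.x,np.degrees(f.x[2]),f.fun.round(1))
y=f.x[2];ex=np.array([np.cos(y),np.sin(y),0]);ey=np.array([-np.sin(y),np.cos(y),0])
nrm=-np.sin(np.pi/6)*ex+np.cos(np.pi/6)*ez; up=np.cos(np.pi/6)*ex+np.sin(np.pi/6)*ez
q=np.array([f.x[0],f.x[1],0])-100*ex+45*ez
print("n",nrm)
# button top in plane +22
for nm,c in(("top",(319.6,189.2)),("scene",(220.5,258.7))):
    X=onplane(nm,c,q+22*nrm,nrm); d=X-q; print("btn",nm,X.round(1),"right",-(d@ey).round(1),"up",(d@up).round(1))
X,e=tri((319.6,189.2),(220.5,258.7));d=X-q;print("tri",X,e,d@ey,d@up,d@nrm)
# ticks on panel
tk=[(135,412),(110,382),(112,343),(130,308),(167,287),(212,283),(250,300),(268,335),(270,375),(248,410)]
T=np.array([[-(onplane("top",z1(*t),q,nrm)-q)@ey,(onplane("top",z1(*t),q,nrm)-q)@up] for t in tk])
A=np.c_[2*T,np.ones(10)];s=np.linalg.lstsq(A,(T**2).sum(1),rcond=None)[0];R=np.sqrt(s[2]+s[:2]@s[:2]);print("ticks ctr right,up",s[:2],R)
print(np.degrees(np.arctan2(T[:,0]-s[0],T[:,1]-s[1])).round(0), np.hypot(*(T-s[:2]).T).round(1))
for u in[(155,352),(197,388)]:
    d=onplane("top",z1(*u),q+40*nrm,nrm)-q;print("line",-(d@ey),d@up)
E
```

```text
FL [503.5 -77.   45. ] [501.5 -75.9  45. ]
FR [ 512.9 -269.6   45. ] [ 528.8 -267.3   45. ]
BL [656.8 -70.5 131.6] [652.2 -66.  131.6]
BR [ 669.  -261.4  131.6] [ 667.4 -256.7  131.6]
FL FR 192.9 -84.54
BL BR 191.3 -85.89
FL BL 152.2 3.09
FR BR 147.7 3.66
[ 586.52970216 -168.05526012   88.3       ]
[ 6.11460594e+02 -1.66197667e+02  7.43722696e-02] 4.261217158675386 [ 1.8  2.5 -1.7 -4.9 -0.6  5.5  0.5 -3.2]
n [-0.49861783 -0.03715186  0.8660254 ]
btn top [ 572.8 -228.9  103.2] right 59.6 up 78.3
btn scene [ 573.4 -230.   103.5] right 60.8 up 78.9
tri [ 572.88514909 -229.22988342  101.84817197] 0.30148607997279636 -59.99167452475092 77.6556059854973 20.808129763647006
ticks ctr right,up [-41.62724083  77.15616863] 37.325061825623656
[-134. -105.  -76.  -47.  -17.   16.   46.   75.  106.  136.] [36.2 38.6 37.2 37.6 36.5 37.2 38.2 36.6 37.6 37.4]
line -61.49993010012326 95.76671256038686
line -43.08837262290468 77.69992216925563
```

```bash
cat >> h.py <<'E'
from scipy.spatial.transform import Rotation as Ro
def frame(yaw):
    ex=np.array([np.cos(yaw),np.sin(yaw),0]);ey=np.array([-np.sin(yaw),np.cos(yaw),0]);ez=np.array([0,0,1.])
    return -.5*ex+np.sqrt(.75)*ez, np.sqrt(.75)*ex+.5*ez, -ey   # n, up, right
n0,up0,r0=frame(0.0743726)
q0=np.array([611.46,-166.2,0])-100*np.array([np.cos(.07437),np.sin(.07437),0])+np.array([0,0,45])
n,up,right=frame(np.radians(4.0))
knob=q0-42.2*r0+77.6*up0      # on panel
btn=q0+60.4*r0+78.4*up0
def cur():
    o=robot.get_obs();w=o["eef_rot"];return o,Ro.from_quat([w[1],w[2],w[3],w[0]])
def target(psi):
    y=np.cos(psi)*up+np.sin(psi)*right;z=-n;return Ro.from_matrix(np.c_[np.cross(y,z),y,z])
def go(pos,psi):
    o,R=cur();d=(pos-o["tcp_pos"])/1000;w=(target(psi)*R.inv()).as_rotvec()
    print("t",d.round(4),"w",w.round(4),"clk",o["clock"]);return o
E
python3 - <<'E'
from h import *
g=knob+24*n;print("panel",knob,"grip",g,"n",n)
print("pre");go(g+n*(163+90),np.pi/4);
E
```

```text
panel [ 575.61858221 -126.5533047    83.8       ] grip [ 563.64781361 -127.39038238  104.58460969] n [-0.49878203 -0.03487824  0.8660254 ]
pre
t [ 0.2315  0.3738 -0.0805] w [-0.0881 -0.5217  0.4603] clk 0.1
```

```bash
python3 -m pendant '[{"tx":0.04,"ty":0.06,"tz":0,"wx":-0.01,"wy":-0.07,"wz":0.06},{"tx":0.1,"ty":0.16,"tz":-0.02,"wx":-0.04,"wy":-0.2,"wz":0.18},{"tx":0.17,"ty":0.27,"tz":-0.05,"wx":-0.06,"wy":-0.36,"wz":0.32},{"tx":0.2315,"ty":0.3738,"tz":-0.0805,"wx":-0.0881,"wy":-0.5217,"wz":0.4603},{"tx":0.2315,"ty":0.3738,"tz":-0.0805,"wx":-0.0881,"wy":-0.5217,"wz":0.4603},{"tx":0.2315,"ty":0.3738,"tz":-0.0805,"wx":-0.0881,"wy":-0.5217,"wz":0.4603},{"tx":0.2315,"ty":0.3738,"tz":-0.0805,"wx":-0.0881,"wy":-0.5217,"wz":0.4603},{"tx":0.2315,"ty":0.3738,"tz":-0.0805,"wx":-0.0881,"wy":-0.5217,"wz":0.4603},{"tx":0.2315,"ty":0.3738,"tz":-0.0805,"wx":-0.0881,"wy":-0.5217,"wz":0.4603},{"tx":0.2315,"ty":0.3738,"tz":-0.0805,"wx":-0.0881,"wy":-0.5217,"wz":0.4603},{"tx":0.2315,"ty":0.3738,"tz":-0.0805,"wx":-0.0881,"wy":-0.5217,"wz":0.4603},{"tx":0.2315,"ty":0.3738,"tz":-0.0805,"wx":-0.0881,"wy":-0.5217,"wz":0.4603}]'
python3 - <<'E'
from h import *
g=knob+24*n
o=go(g+n*(163+90),np.pi/4);print(o["q"].round(2),o["force"])
cv2.imwrite("pics/s1.png",robot.camera("scene")[:,:,::-1])
a=cv2.imread("pics/s1.png")[130:320,150:350];cv2.imwrite("pics/s1z.png",cv2.resize(a,None,fx=3,fy=3,interpolation=cv2.INTER_CUBIC))
print(proj("scene",[g,g+16*n, g+90*n, knob]))
E
```

```text
t [ 0.2315  0.3738 -0.0805] w [-0.0881 -0.5217  0.4603] clk 0.1
[-1.25  0.3   1.52 -0.    1.32 -0.07] [-0.1635126   0.22451584  0.00781753]
[[241.54636526 229.90536996]
 [238.95689697 225.79407016]
 [226.43486893 205.91835744]
 [245.35640336 235.95527959]]validation failed for argument at $[0]...
```

View pics/s1z.png

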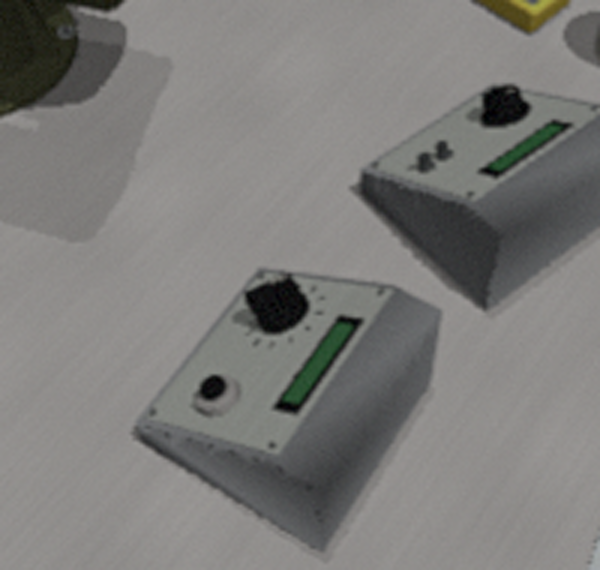

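The arm has not moved because the call failed validation, probably because "grip" is required. The picture shows the scene unchanged.

```bash
python3 -m pendant '[{"grip":0.085,"tx":0.04,"ty":0.06,"tz":0,"wx":-0.01,"wy":-0.07,"wz":0.06},{"grip":0.085,"tx":0.1,"ty":0.16,"tz":-0.02,"wx":-0.04,"wy":-0.2,"wz":0.18},{"grip":0.085,"tx":0.17,"ty":0.27,"tz":-0.05,"wx":-0.06,"wy":-0.36,"wz":0.32},{"grip":0.085,"tx":0.2315,"ty":0.3738,"tz":-0.0805,"wx":-0.0881,"wy":-0.5217,"wz":0.4603},{"grip":0.085,"tx":0.2315,"ty":0.3738,"tz":-0.0805,"wx":-0.0881,"wy":-0.5217,"wz":0.4603},{"grip":0.085,"tx":0.2315,"ty":0.3738,"tz":-0.0805,"wx":-0.0881,"wy":-0.5217,"wz":0.4603},{"grip":0.085,"tx":0.2315,"ty":0.3738,"tz":-0.0805,"wx":-0.0881,"wy":-0.5217,"wz":0.4603},{"grip":0.085,"tx":0.2315,"ty":0.3738,"tz":-0.0805,"wx":-0.0881,"wy":-0.5217,"wz":0.4603},{"grip":0.085,"tx":0.2315,"ty":0.3738,"tz":-0.0805,"wx":-0.0881,"wy":-0.5217,"wz":0.4603},{"grip":0.085,"tx":0.2315,"ty":0.3738,"tz":-0.0805,"wx":-0.0881,"wy":-0.5217,"wz":0.4603},{"grip":0.085,"tx":0.2315,"ty":0.3738,"tz":-0.0805,"wx":-0.0881,"wy":-0.5217,"wz":0.4603},{"grip":0.085,"tx":0.2315,"ty":0.3738,"tz":-0.0805,"wx":-0.0881,"wy":-0.5217,"wz":0.4603}]'
python3 - <<'E'
from h import *
g=knob+24*n
o=go(g+n*(163+90),np.pi/4);print(o["q"].round(2),o["force"])
cv2.imwrite("pics/s2.png",robot.camera("scene")[:,:,::-1])
a=cv2.imread("pics/s2.png")[130:320,150:350];cv2.imwrite("pics/s2z.png",cv2.resize(a,None,fx=3,fy=3,interpolation=cv2.INTER_CUBIC))
E
```

```text
clock: 1.35
tcp_pos: [437.2, -136.9, 324.0]
eef_rot: [0.091, 0.879, 0.4, 0.242]
force: [-0.4, -0.7, 0.1]
gripper_width: 84.9
t [ 0.0003  0.0007 -0.0003] w [0.0003 0.0003 0.0009] clk 1.35
[-0.42  0.13  1.96  0.41  0.62  0.01] [-0.41123374 -0.72745445  0.05910542]
```

View pics/s2z.png

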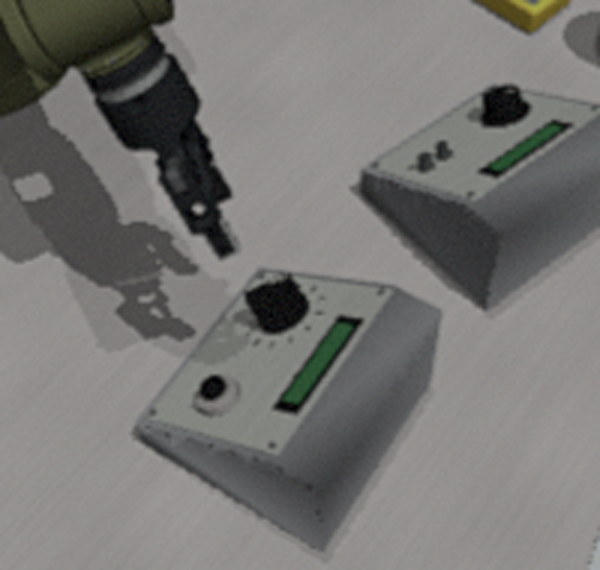

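The gripper is over the knob, aligned with the panel and open. I'll descend along the panel normal and close.

```bash
python3 -m pendant '[{"grip":0.085,"tx":0.012,"ty":0.001,"tz":-0.021},{"grip":0.085,"tx":0.03,"ty":0.002,"tz":-0.052},{"grip":0.085,"tx":0.045,"ty":0.0035,"tz":-0.078},{"grip":0.085,"tx":0.045,"ty":0.0035,"tz":-0.078},{"grip":0.085,"tx":0.045,"ty":0.0035,"tz":-0.078}]'
python3 - <<'E'
from h import *
g=knob+24*n
o=go(g+n*163,np.pi/4);print(o["q"].round(2),o["force"])
for c in("scene","top"):
    cv2.imwrite(f"pics/{c}3.png",robot.camera(c)[:,:,::-1])
a=cv2.imread("pics/scene3.png")[180:300,180:300];b=cv2.imread("pics/top3.png")[130:230,250:350]
cv2.imwrite("pics/z3.png",np.hstack([cv2.resize(a,(400,400)),cv2.resize(b,(400,400))]))
E
```

```text
t [ 0.0453  0.0041 -0.0783] w [0.0003 0.0004 0.0017] clk 1.4
[-0.42  0.13  1.96  0.41  0.62  0.01] [0.12772248 0.38538821 0.71219172]validation failed for argument at $[0]...
```

View pics/z3.png

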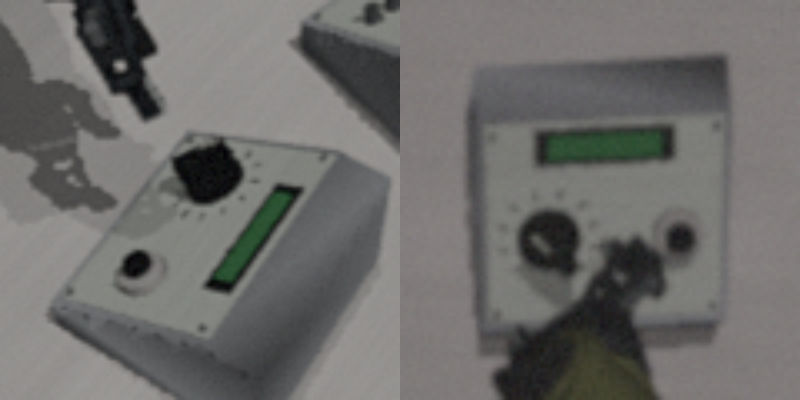

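Every row needs all seven keys, so the arm has not descended. Both pictures show the gripper still above the knob. I'll check the finger position in the top view.

Run:
```python
from h import *
o,R=cur();z=R.as_matrix()[:,2];y=R.as_matrix()[:,1];t=o["tcp_pos"]+160*z
print((proj("top",[t,t+48*y,t-48*y])-[250,130])*4+[400,0], (proj("scene",[t,t+48*y,t-48*y])-[180,180])*400/120)
```

```text
[[564.5276197  289.38462516]
 [610.79384202 244.29906529]
 [519.15105466 333.60157499]] [[151.6748228   84.13630963]
 [156.13409204 117.46106963]
 [147.56721635  53.45925644]]
```

```bash
python3 -m pendant '[{"grip":0.085,"tx":0.012,"ty":0.001,"tz":-0.021,"wx":0,"wy":0,"wz":0},{"grip":0.085,"tx":0.03,"ty":0.0025,"tz":-0.052,"wx":0,"wy":0,"wz":0},{"grip":0.085,"tx":0.045,"ty":0.004,"tz":-0.078,"wx":0,"wy":0,"wz":0},{"grip":0.085,"tx":0.045,"ty":0.004,"tz":-0.078,"wx":0,"wy":0,"wz":0}]'
python3 - <<'E'
from h import *
g=knob+24*n
o=go(g+n*163,np.pi/4);print(o["q"].round(2),o["force"])
for c in("scene","top"):
    cv2.imwrite(f"pics/{c}4.png",robot.camera(c)[:,:,::-1])
a=cv2.imread("pics/scene4.png")[180:300,180:300];b=cv2.imread("pics/top4.png")[130:230,250:350]
cv2.imwrite("pics/z4.png",np.hstack([cv2.resize(a,(400,400)),cv2.resize(b,(400,400))]))
E
```

```text
clock: 1.9
tcp_pos: [482.0, -133.7, 243.1]
eef_rot: [0.09, 0.88, 0.399, 0.241]
force: [-0.4, -0.3, 0.7]
gripper_width: 85.0
t [0.0003 0.0007 0.0026] w [-0.0015 -0.0041  0.0031] clk 1.9
[-0.37  0.35  1.91  0.5   0.46 -0.06] [-0.43189026 -0.30110173  0.73783436]
```

View pics/z4.png

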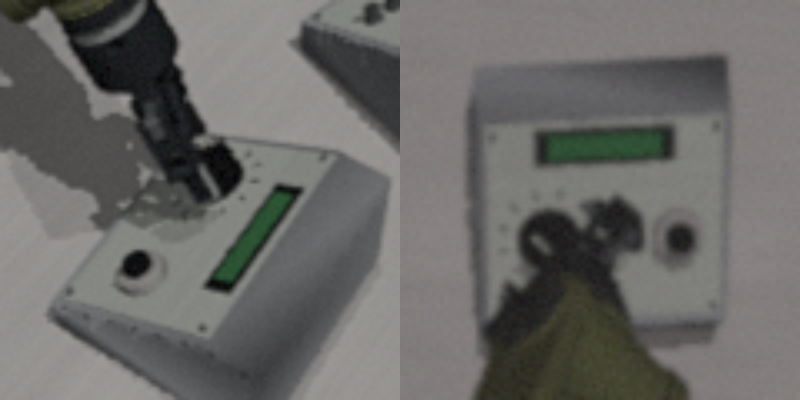

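Run:
```python
from h import *
o,R=cur();z=R.as_matrix()[:,2];y=R.as_matrix()[:,1];t=o["tcp_pos"]+160*z
im=cv2.resize(cv2.imread("pics/top4.png")[130:230,250:350],(600,600),interpolation=cv2.INTER_CUBIC)
for k,c in((0,(0,0,255)),(43,(0,255,0)),(57,(255,0,0)),(-43,(0,255,0)),(-57,(255,0,0))):
    p=(proj("top",t+k*y)[0]-[250,130]+.5)*6-.5;cv2.circle(im,tuple(int(v) for v in p.round()),3,c,-1)
cv2.imwrite("pics/z5.png",im)
```

```text
(no output)
```

View pics/z5.png

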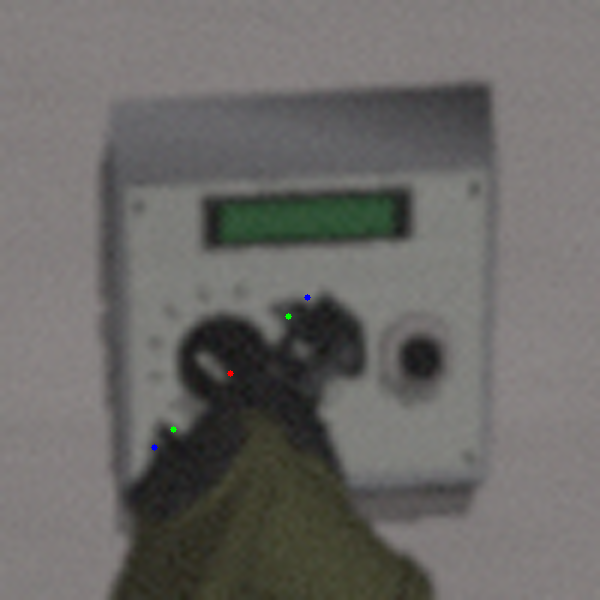

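The projected tool centre (red) falls on the bar's middle and the fingers straddle the bar, so I'll close.

```bash
python3 -m pendant '[{"grip":0.05,"tx":0,"ty":0.001,"tz":0.002,"wx":0,"wy":0,"wz":0},{"grip":0.03,"tx":0,"ty":0.001,"tz":0.002,"wx":0,"wy":0,"wz":0},{"grip":0.02,"tx":0,"ty":0.001,"tz":0.002,"wx":0,"wy":0,"wz":0},{"grip":0.005,"tx":0,"ty":0.001,"tz":0.002,"wx":0,"wy":0,"wz":0},{"grip":0.005,"tx":0,"ty":0.001,"tz":0.002,"wx":0,"wy":0,"wz":0},{"grip":0.005,"tx":0,"ty":0.001,"tz":0.002,"wx":0,"wy":0,"wz":0},{"grip":0.005,"tx":0,"ty":0.001,"tz":0.002,"wx":0,"wy":0,"wz":0},{"grip":0.005,"tx":0,"ty":0.001,"tz":0.002,"wx":0,"wy":0,"wz":0},{"grip":0.005,"tx":0,"ty":0.001,"tz":0.002,"wx":0,"wy":0,"wz":0}]'
cat >> h.py <<'E'
def rep():
    o,R=cur();M=np.c_[right,up,n]
    print("clk",o["clock"].__round__(2),"F right,up,n",(o["force"]@M).round(1),"T",(o["torque"]@M).round(2),"w",o["gripper_width"].__round__(1),"q6",o["q"][5].round(3))
    y=R.as_matrix()[:,1];print("psi",np.degrees(np.arctan2(y@right,y@up)).round(1),"tilt",np.degrees(np.arccos(-R.as_matrix()[:,2]@n)).round(2),"off r,up,n",((o["tcp_pos"]-knob-187*n)@M).round(1))
E
python3 -c "from h import *;rep()"
```

```text
clock: 2.9
tcp_pos: [481.1, -132.4, 248.4]
eef_rot: [0.09, 0.88, 0.4, 0.242]
force: [-16.2, 5.7, 11.9]
gripper_width: 13.0
clk 2.9 F right,up,n [-6.8 -7.7 18.2] T [-1.39  1.03  0.06] w 13.0 q6 -0.051
psi 45.1 tilt 0.1 off r,up,n [-0.8  0.3  2.9]
```

```bash
python3 -m pendant '[{"grip":0.005,"tx":0,"ty":0,"tz":0,"wx":-0.065,"wy":-0.0045,"wz":0.113},{"grip":0.005,"tx":0,"ty":0,"tz":0,"wx":-0.130,"wy":-0.009,"wz":0.225},{"grip":0.005,"tx":0,"ty":0,"tz":0,"wx":-0.195,"wy":-0.0136,"wz":0.338},{"grip":0.005,"tx":0,"ty":0,"tz":0,"wx":-0.260,"wy":-0.018,"wz":0.451},{"grip":0.005,"tx":0,"ty":0,"tz":0,"wx":-0.260,"wy":-0.018,"wz":0.451}]'
python3 -c "from h import *;rep()"
```

```text
clock: 3.4
tcp_pos: [481.1, -132.2, 248.5]
eef_rot: [0.15, 0.746, 0.614, 0.21]
force: [-2.9, 3.0, 2.6]
gripper_width: 13.0
clk 3.4 F right,up,n [-3.2 -1.   3.6] T [-0.18  0.47  0.07] w 13.0 q6 -0.572
psi 15.1 tilt 0.11 off r,up,n [-1.   0.4  3. ]
```

```bash
python3 -m pendant '[{"grip":0.005,"tx":0,"ty":0,"tz":0,"wx":-0.065,"wy":-0.0045,"wz":0.113},{"grip":0.005,"tx":0,"ty":0,"tz":0,"wx":-0.130,"wy":-0.009,"wz":0.225},{"grip":0.005,"tx":0,"ty":0,"tz":0,"wx":-0.195,"wy":-0.0136,"wz":0.338},{"grip":0.005,"tx":0,"ty":0,"tz":0,"wx":-0.260,"wy":-0.018,"wz":0.451},{"grip":0.005,"tx":0,"ty":0,"tz":0,"wx":-0.325,"wy":-0.0227,"wz":0.564},{"grip":0.005,"tx":0,"ty":0,"tz":0,"wx":-0.390,"wy":-0.027,"wz":0.676},{"grip":0.005,"tx":0,"ty":0,"tz":0,"wx":-0.455,"wy":-0.0318,"wz":0.789},{"grip":0.005,"tx":0,"ty":0,"tz":0,"wx":-0.510,"wy":-0.0356,"wz":0.885},{"grip":0.005,"tx":0,"ty":0,"tz":0,"wx":-0.510,"wy":-0.0356,"wz":0.885}]'
python3 -c "from h import *;rep()"
```

```text
clock: 4.3
tcp_pos: [481.0, -131.8, 248.5]
eef_rot: [0.234, 0.352, 0.9, 0.11]
force: [-2.4, 5.3, 2.7]
gripper_width: 13.1
clk 4.3 F right,up,n [-5.5 -0.4  3.3] T [-0.22  0.92  0.24] w 13.1 q6 -1.592
psi -43.3 tilt 0.1 off r,up,n [-1.3  0.3  3. ]
```

```bash
for i in 1 ; do python3 -m pendant '[{"grip":0.005,"tx":0,"ty":0,"tz":0,"wx":-0.02,"wy":-0.0014,"wz":0.035},{"grip":0.005,"tx":0,"ty":0,"tz":0,"wx":-0.02,"wy":-0.0014,"wz":0.035}]'; python3 -c "from h import *;rep()"; python3 -m pendant '[{"grip":0.005,"tx":0,"ty":0,"tz":0,"wx":-0.02,"wy":-0.0014,"wz":0.035},{"grip":0.005,"tx":0,"ty":0,"tz":0,"wx":-0.02,"wy":-0.0014,"wz":0.035}]'; python3 -c "from h import *;rep()"; python3 -m pendant '[{"grip":0.005,"tx":0,"ty":0,"tz":0,"wx":-0.02,"wy":-0.0014,"wz":0.035},{"grip":0.005,"tx":0,"ty":0,"tz":0,"wx":-0.02,"wy":-0.0014,"wz":0.035}]'; python3 -c "from h import *;rep()"; done
```

```text
clock: 4.5
tcp_pos: [481.0, -131.8, 248.5]
eef_rot: [0.236, 0.335, 0.906, 0.106]
force: [-1.3, 2.3, 1.0]
gripper_width: 13.4
clk 4.5 F right,up,n [-2.4 -0.5  1.4] T [-0.08  0.53 -0.04] w 13.4 q6 -1.628
psi -45.4 tilt 0.09 off r,up,n [-1.3  0.3  3. ]
clock: 4.7
tcp_pos: [481.0, -131.8, 248.5]
eef_rot: [0.238, 0.319, 0.912, 0.102]
force: [-1.3, 2.5, 1.3]
gripper_width: 13.0
clk 4.7 F right,up,n [-2.6 -0.3  1.7] T [-0.03  0.5  -0.12] w 13.0 q6 -1.665
psi -47.5 tilt 0.08 off r,up,n [-1.3  0.3  3. ]
clock: 4.9
tcp_pos: [481.0, -131.9, 248.5]
eef_rot: [0.239, 0.302, 0.918, 0.097]
force: [-2.1, 2.2, 2.4]
gripper_width: 13.1
clk 4.9 F right,up,n [-2.4 -0.5  3.1] T [-0.1   0.52 -0.75] w 13.1 q6 -1.702
psi -49.6 tilt 0.06 off r,up,n [-1.3  0.2  3. ]
```

```bash
python3 -m pendant '[{"grip":0.005,"tx":0,"ty":0,"tz":0,"wx":-0.015,"wy":-0.001,"wz":0.026},{"grip":0.005,"tx":0,"ty":0,"tz":0,"wx":-0.015,"wy":-0.001,"wz":0.026}]'; python3 -c "from h import *;rep()"
```

```text
clock: 5.1
tcp_pos: [480.9, -132.0, 248.5]
eef_rot: [0.241, 0.289, 0.922, 0.094]
force: [-2.6, 2.3, 2.4]
gripper_width: 12.9
clk 5.1 F right,up,n [-2.5 -0.9  3.3] T [-0.26  0.47 -1.54] w 12.9 q6 -1.731
psi -51.2 tilt 0.05 off r,up,n [-1.2  0.2  3.1]
```

Torque has climbed to 1.5 N m, so the knob is firmly at the anticlockwise stop. Next I'll turn it clockwise.

```bash
python3 -m pendant '[{"grip":0.005,"tx":0,"ty":0,"tz":0,"wx":0.070,"wy":0.0049,"wz":-0.121},{"grip":0.005,"tx":0,"ty":0,"tz":0,"wx":0.140,"wy":0.0098,"wz":-0.242},{"grip":0.005,"tx":0,"ty":0,"tz":0,"wx":0.2095,"wy":0.0147,"wz":-0.364},{"grip":0.005,"tx":0,"ty":0,"tz":0,"wx":0.279,"wy":0.0195,"wz":-0.485},{"grip":0.005,"tx":0,"ty":0,"tz":0,"wx":0.349,"wy":0.0244,"wz":-0.606},{"grip":0.005,"tx":0,"ty":0,"tz":0,"wx":0.419,"wy":0.0293,"wz":-0.727},{"grip":0.005,"tx":0,"ty":0,"tz":0,"wx":0.489,"wy":0.0342,"wz":-0.849},{"grip":0.005,"tx":0,"ty":0,"tz":0,"wx":0.559,"wy":0.0391,"wz":-0.970},{"grip":0.005,"tx":0,"ty":0,"tz":0,"wx":0.628,"wy":0.044,"wz":-1.091},{"grip":0.005,"tx":0,"ty":0,"tz":0,"wx":0.698,"wy":0.0489,"wz":-1.212},{"grip":0.005,"tx":0,"ty":0,"tz":0,"wx":0.748,"wy":0.0523,"wz":-1.299},{"grip":0.005,"tx":0,"ty":0,"tz":0,"wx":0.748,"wy":0.0523,"wz":-1.299}]'; python3 -c "from h import *;rep()"
```

```text
clock: 6.3
tcp_pos: [480.9, -132.2, 248.4]
eef_rot: [0.112, 0.84, 0.477, 0.233]
force: [-2.9, -2.1, 0.4]
gripper_width: 13.0
clk 6.3 F right,up,n [ 1.9 -2.4  1.9] T [-0.48 -0.45 -0.09] w 13.0 q6 -0.231
psi 34.9 tilt 0.04 off r,up,n [-1.   0.1  3. ]
```

```bash
python3 -m pendant '[{"grip":0.005,"tx":0,"ty":0,"tz":0,"wx":0.070,"wy":0.0049,"wz":-0.121},{"grip":0.005,"tx":0,"ty":0,"tz":0,"wx":0.140,"wy":0.0098,"wz":-0.242},{"grip":0.005,"tx":0,"ty":0,"tz":0,"wx":0.2095,"wy":0.0147,"wz":-0.364},{"grip":0.005,"tx":0,"ty":0,"tz":0,"wx":0.279,"wy":0.0195,"wz":-0.485},{"grip":0.005,"tx":0,"ty":0,"tz":0,"wx":0.346,"wy":0.0242,"wz":-0.600},{"grip":0.005,"tx":0,"ty":0,"tz":0,"wx":0.346,"wy":0.0242,"wz":-0.600}]'; python3 -c "from h import *;rep()"
```

```text
clock: 6.9
tcp_pos: [480.8, -132.2, 248.4]
eef_rot: [0.026, 0.952, 0.164, 0.257]
force: [-4.0, -1.9, 1.0]
gripper_width: 12.9
clk 6.9 F right,up,n [ 1.6 -3.   2.9] T [-0.7  -0.37 -0.15] w 12.9 q6 0.459
psi 74.5 tilt 0.05 off r,up,n [-0.9 -0.   3. ]
```

```bash
python3 -m pendant '[{"grip":0.05,"tx":0,"ty":0,"tz":0,"wx":0,"wy":0,"wz":0},{"grip":0.05,"tx":0,"ty":0,"tz":0,"wx":0,"wy":0,"wz":0},{"grip":0.05,"tx":0,"ty":0,"tz":0,"wx":0,"wy":0,"wz":0},{"grip":0.05,"tx":0,"ty":0,"tz":0,"wx":0,"wy":0,"wz":0},{"grip":0.05,"tx":0,"ty":0,"tz":0,"wx":0,"wy":0,"wz":0}]'; python3 -c "from h import *;rep()"
python3 -m pendant '[{"grip":0.05,"tx":-0.01,"ty":-0.0007,"tz":0.017,"wx":0,"wy":0,"wz":0},{"grip":0.05,"tx":-0.025,"ty":-0.0017,"tz":0.043,"wx":0,"wy":0,"wz":0},{"grip":0.05,"tx":-0.05,"ty":-0.0035,"tz":0.087,"wx":0,"wy":0,"wz":0},{"grip":0.05,"tx":-0.05,"ty":-0.0035,"tz":0.087,"wx":0,"wy":0,"wz":0}]'
python3 - <<'E'
from h import *
rep()
for c in("scene","top"):
    cv2.imwrite(f"pics/{c}6.png",robot.camera(c)[:,:,::-1])
a=cv2.imread("pics/scene6.png")[200:270,190:270];b=cv2.imread("pics/top6.png")[150:220,260:340]
cv2.imwrite("pics/z6.png",np.vstack([cv2.resize(x,None,fx=4,fy=4,interpolation=cv2.INTER_CUBIC) for x in(a,b)]))
E
```

```text
clock: 7.4
tcp_pos: [480.8, -132.2, 248.4]
eef_rot: [0.026, 0.952, 0.164, 0.257]
force: [-0.5, -0.7, 0.1]
gripper_width: 50.1
clk 7.4 F right,up,n [ 0.6 -0.4  0.4] T [-0.27  0.03 -0.  ] w 50.1 q6 0.459
psi 74.5 tilt 0.04 off r,up,n [-0.9  0.1  3. ]
clock: 7.8
tcp_pos: [429.8, -136.0, 340.4]
eef_rot: [0.028, 0.951, 0.164, 0.26]
force: [0.4, 0.2, -0.2]
gripper_width: 50.0
clk 7.8 F right,up,n [-0.2  0.3 -0.4] T [-0.2   0.    0.04] w 50.0 q6 0.539
psi 74.3 tilt 0.42 off r,up,n [ -0.8   1.7 108.3]
```

View pics/z6.png

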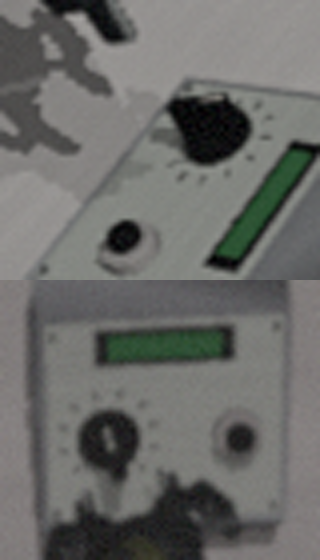

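The bar now points up and slightly left in the top view (white line near (112,437) in the zoom). I'll measure its angle.

Run:
```python
import cv2
b=cv2.imread("pics/top6.png")[172:208,270:306]
cv2.imwrite("pics/z7.png",cv2.resize(b,None,fx=16,fy=16,interpolation=cv2.INTER_CUBIC))
```

```text
(no output)
```

View pics/z7.png

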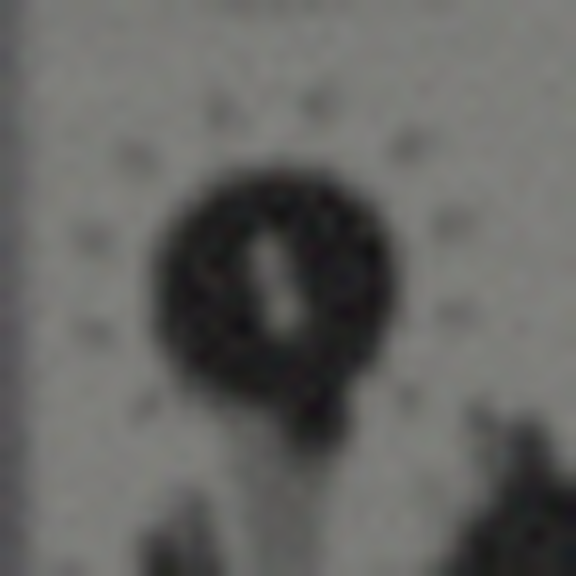

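The white line is at about -14°, against -15° for the fifth tick, so the knob is at four clicks. Next is the button: close the gripper and move above it.

Run:
```python
from h import *
print(btn+22*n); go(btn+n*(22+173+30),np.radians(74.5))
```

```text
[ 572.95987895 -229.58552247  103.25255888]
t [ 0.0411 -0.1009 -0.0573] w [ 0.0013  0.0017 -0.0008] clk 7.9
```

```bash
python3 -m pendant '[{"grip":0.02,"tx":0.005,"ty":-0.04,"tz":0,"wx":0,"wy":0,"wz":0},{"grip":0,"tx":0.01,"ty":-0.085,"tz":0,"wx":0,"wy":0,"wz":0},{"grip":0,"tx":0.015,"ty":-0.1,"tz":-0.01,"wx":0,"wy":0,"wz":0},{"grip":0,"tx":0.03,"ty":-0.101,"tz":-0.035,"wx":0,"wy":0,"wz":0},{"grip":0,"tx":0.041,"ty":-0.101,"tz":-0.057,"wx":0.001,"wy":0.001,"wz":0},{"grip":0,"tx":0.041,"ty":-0.101,"tz":-0.057,"wx":0.001,"wy":0.001,"wz":0},{"grip":0,"tx":0.041,"ty":-0.101,"tz":-0.057,"wx":0.001,"wy":0.001,"wz":0}]'
python3 - <<'E'
from h import *
rep(); go(btn+n*(22+173+30),np.radians(74.5))
o,R=cur();z=R.as_matrix()[:,2]
for c in("scene","top"):
    cv2.imwrite(f"pics/{c}8.png",robot.camera(c)[:,:,::-1])
a=cv2.imread("pics/scene8.png");b=cv2.imread("pics/top8.png")
for c,im in(("scene",a),("top",b)): print(c,proj(c,[o["tcp_pos"]+173*z,btn+22*n]))
cv2.imwrite("pics/z8.png",np.hstack([cv2.resize(x,None,fx=5,fy=5,interpolation=cv2.INTER_CUBIC) for x in(a[200:280,180:260],b[150:230,270:350])]))
E
```

```text
clock: 8.6
tcp_pos: [471.6, -236.6, 278.6]
eef_rot: [0.025, 0.952, 0.164, 0.257]
force: [0.4, -0.1, -0.1]
gripper_width: 0.1
clk 8.6 F right,up,n [ 0.1  0.3 -0.3] T [-0.25 -0.03 -0.01] w 0.1 q6 0.273
psi 74.5 tilt 0.11 off r,up,n [102.5   0.9  37.4]
t [ 0.0001 -0.      0.0004] w [-0.0009 -0.0012 -0.0014] clk 8.6
scene [[214.99001725 250.73616046]
 [220.47722014 258.53256972]]
top [[321.40698026 192.61198061]
 [319.83364988 189.14995375]]
```

View pics/z8.png

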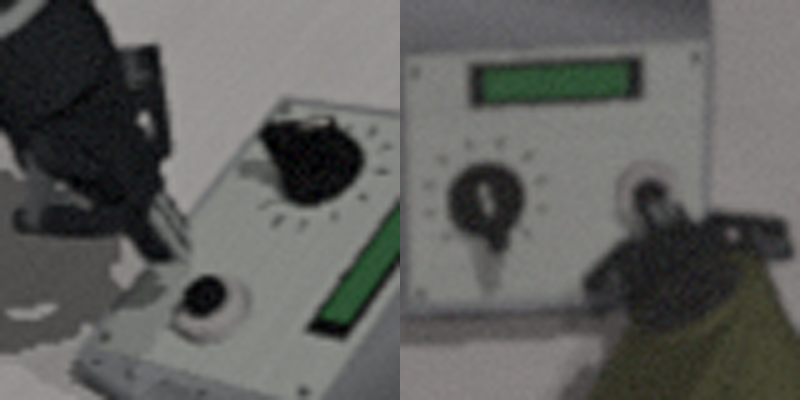

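The fingertips (scene zoom (172,250)) are in line with the button (205,297), and the prediction matches. I'll push along the panel normal.

```bash
python3 -m pendant '[{"grip":0,"tx":0.006,"ty":0.0004,"tz":-0.0105,"wx":0,"wy":0,"wz":0},{"grip":0,"tx":0.0135,"ty":0.0009,"tz":-0.0234,"wx":0,"wy":0,"wz":0},{"grip":0,"tx":0.0135,"ty":0.0009,"tz":-0.0234,"wx":0,"wy":0,"wz":0}]';python3 -c "from h import *;rep()"
python3 -m pendant '[{"grip":0,"tx":0.001,"ty":0.0001,"tz":-0.0017,"wx":0,"wy":0,"wz":0},{"grip":0,"tx":0.002,"ty":0.0001,"tz":-0.0034,"wx":0,"wy":0,"wz":0},{"grip":0,"tx":0.002,"ty":0.0001,"tz":-0.0034,"wx":0,"wy":0,"wz":0}]';python3 -c "from h import *;rep()"
```

```text
clock: 9.0
tcp_pos: [485.3, -235.6, 255.7]
eef_rot: [0.026, 0.952, 0.164, 0.258]
force: [-1.8, -0.1, 0.6]
gripper_width: -0.2
clk 9.0 F right,up,n [-0.  -1.3  1.4] T [-0.43 -0.03  0.03] w -0.2 q6 0.255
psi 74.4 tilt 0.04 off r,up,n [102.5   1.4  10.7]
clock: 9.3
tcp_pos: [487.3, -235.5, 252.6]
eef_rot: [0.026, 0.952, 0.164, 0.258]
force: [-2.5, 0.3, 2.0]
gripper_width: 0.0
clk 9.3 F right,up,n [-0.4 -1.1  3. ] T [-0.37  0.06  0.02] w 0.0 q6 0.252
psi 74.4 tilt 0.05 off r,up,n [102.6   1.5   7. ]
```

```bash
python3 -m pendant '[{"grip":0,"tx":0.001,"ty":0.0001,"tz":-0.0017,"wx":0,"wy":0,"wz":0},{"grip":0,"tx":0.001,"ty":0.0001,"tz":-0.0017,"wx":0,"wy":0,"wz":0}]';python3 -c "from h import *;rep()"
python3 -m pendant '[{"grip":0,"tx":0.001,"ty":0.0001,"tz":-0.0017,"wx":0,"wy":0,"wz":0},{"grip":0,"tx":0.001,"ty":0.0001,"tz":-0.0017,"wx":0,"wy":0,"wz":0}]';python3 -c "from h import *;rep()"
```

```text
clock: 9.5
tcp_pos: [488.2, -235.5, 251.0]
eef_rot: [0.026, 0.952, 0.164, 0.258]
force: [-4.4, 0.1, 2.9]
gripper_width: 0.1
clk 9.5 F right,up,n [-0.4 -2.4  4.7] T [-0.53  0.07 -0.03] w 0.1 q6 0.251
psi 74.4 tilt 0.06 off r,up,n [102.5   1.6   5.2]
clock: 9.7
tcp_pos: [488.8, -235.5, 250.4]
eef_rot: [0.026, 0.952, 0.165, 0.258]
force: [-22.6, 2.7, 20.1]
gripper_width: -0.1
clk 9.7 F right,up,n [-4.3 -9.3 28.6] T [-1.81  0.81 -0.01] w -0.1 q6 0.25
psi 74.4 tilt 0.07 off r,up,n [102.7   1.7   4.3]
```

The force rose from 5 N to 29 N, so the button is on its hard stop. I'll hold briefly and withdraw.

```bash
python3 -m pendant '[{"grip":0,"tx":0.0002,"ty":0,"tz":-0.0003,"wx":0,"wy":0,"wz":0},{"grip":0,"tx":0.0002,"ty":0,"tz":-0.0003,"wx":0,"wy":0,"wz":0},{"grip":0,"tx":0.0002,"ty":0,"tz":-0.0003,"wx":0,"wy":0,"wz":0}]';python3 -c "from h import *;rep()"
python3 -m pendant '[{"grip":0,"tx":-0.006,"ty":-0.0004,"tz":0.0105,"wx":0,"wy":0,"wz":0},{"grip":0,"tx":-0.02,"ty":-0.0014,"tz":0.035,"wx":0,"wy":0,"wz":0},{"grip":0,"tx":-0.045,"ty":-0.003,"tz":0.078,"wx":0,"wy":0,"wz":0},{"grip":0,"tx":-0.075,"ty":-0.03,"tz":0.13,"wx":0,"wy":0,"wz":0},{"grip":0,"tx":-0.1,"ty":-0.07,"tz":0.16,"wx":0,"wy":0,"wz":0},{"grip":0,"tx":-0.1,"ty":-0.1,"tz":0.16,"wx":0,"wy":0,"wz":0},{"grip":0,"tx":-0.1,"ty":-0.1,"tz":0.16,"wx":0,"wy":0,"wz":0},{"grip":0,"tx":-0.1,"ty":-0.1,"tz":0.16,"wx":0,"wy":0,"wz":0}]'
python3 - <<'E'
from h import *
rep()
for c in("scene","top"):
    cv2.imwrite(f"pics/{c}9.png",robot.camera(c)[:,:,::-1])
a=cv2.imread("pics/scene9.png");b=cv2.imread("pics/top9.png")
cv2.imwrite("pics/z9.png",np.hstack([cv2.resize(x,None,fx=5,fy=5,interpolation=cv2.INTER_CUBIC) for x in(a[200:280,180:260],b[150:230,260:340])]))
cv2.imwrite("pics/cmp.png",a)
m=cv2.imread("pics/scene0.png");
print(cv2.absdiff(a,m)[205:315,185:305].reshape(-1).mean(), cv2.absdiff(a,m)[90:230,270:390].mean())
E
```

```text
clock: 10.0
tcp_pos: [488.7, -235.6, 250.5]
eef_rot: [0.026, 0.952, 0.165, 0.258]
force: [-14.0, 2.3, 11.0]
gripper_width: -0.4
clk 10.0 F right,up,n [-3.3 -6.4 16.4] T [-1.28  0.54 -0.02] w -0.4 q6 0.25
psi 74.4 tilt 0.07 off r,up,n [102.7   1.7   4.6]
clock: 10.8
tcp_pos: [388.2, -336.0, 410.6]
eef_rot: [0.026, 0.952, 0.164, 0.258]
force: [0.6, 0.3, -0.3]
gripper_width: 0.3
clk 10.8 F right,up,n [-0.2  0.4 -0.6] T [-0.2   0.06  0.04] w 0.3 q6 0.179
psi 74.5 tilt 0.06 off r,up,n [195.8 -11.2 196.8]
5.907676767676768 5.491269841269841
```

View pics/z9.png

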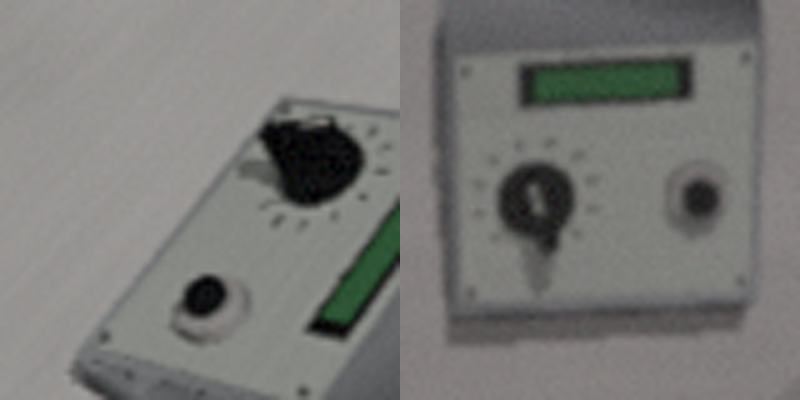

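View pics/cmp.png

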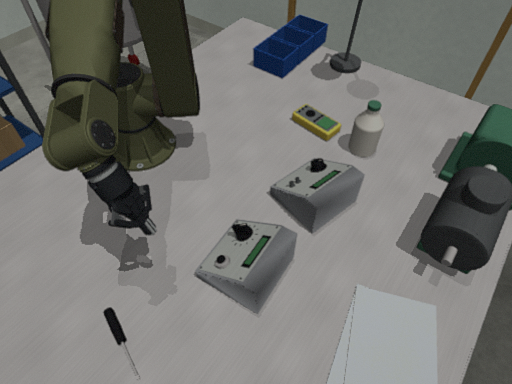

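The knob's line is still at about -15° (near (537,195) in the top zoom), and the button is back out at (205,296) as before. The meter, driver, jug and other box are unchanged. The arm is clear, so I'm handing the job in.

```bash
python3 -c "
from cell import robot
print(robot.finish_job())"
```

```text
the job is handed in; nothing more can be done
None
```

I turned the knob to its end stop and back four clicks, pushed the set button fully in and released it, then handed the job in about 11 s into the 72 s allowed.

- **Knob:** I turned it anticlockwise from the fourth position (index 3) until the wrist torque climbed to about 1.5 N m at the stop. I then turned it clockwise to the fourth click after the first position and let go. In the top picture its white line measured about -14°, against an expected -15°, and it looked the same after the button push.
- **Set button:** I pushed it with the closed fingertips along the panel normal. The force rose from about 5 N to 29 N, so it was on its hard stop. I held it for 0.3 s and withdrew, and the last picture shows it back out.
- **Everything else:** The other box, meter, screwdriver and jug look unchanged in the last picture. The arm was clear of everything, with under 1 N at the wrist.

No check failed. Some small differences came up:
- Two move calls were refused because rows lacked keys, and nothing moved.
- While gripping the knob, the arm sat about 3 mm farther out than planned.
- The button met the fingertips about 2–3 mm earlier than computed.
- One front-panel corner in the scene view disagreed with the top view by about 16 mm. The resulting box pose still agreed with the knob and button measurements.

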